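# Set the jogger's air and hold its run dial at the third click

### The arm

A 6-joint arm with a two-finger parallel gripper is mounted at the origin on the work surface. World frame = base frame: x ahead of the robot, y to its left, z up, the work surface at z = 0. Lengths are in mm, angles in rad, forces in N, time in s.
With the tool pointing down it reaches from about 375 to 925 mm from the base axis. Payload 5.7 kg.
Tool frame: the origin (TCP) lies midway between the tips of the shut fingers; the grasp point (between the pads) lies 19 mm behind it (r.pinch_z is the distance from the TCP to the grasp point, in mm); z points along the fingers, y is the line along which they close (so a half turn about z gives the same grasp; the last joint's range is limited). The gripper opens to 85 mm and grips with 20 to 120 N. Pads are 22 mm wide; open, the fingers measure 114 mm over their backs; the gripper's body (76 mm by 85 mm) begins 54 mm behind the grasp point. The pads swing forward as they close: fully open they stand 13 mm farther back than shut.
Start: joints at [1.11, 0.359, 1.51, -0, 1.272, -0.115], TCP at [203.361, 564.453, 231.267] pointing down, gripper open.
Joint ranges: [-2.97, 2.97], [-1.01, 2.36], [0.21, 2.38], [-0.96, 4.11], [0.2, 2.71], [-2.98, 2.98]. Speed limits (rad/s): [2.39, 2.39, 3.14, 3.14, 3.14, 3.14].

### API

Orientations are given as a unit quaternion [w, x, y, z].
In Python, from cell import r gives the robot as it stands.
- The arm moves only by the shell command python3 -m pendant 'ROWS' [OPENING]. ROWS is a JSON object whose key "steps" holds a list of rows, 1 to 10 of them, each of 6 numbers: dx, dy, dz in normalised numbers (1 is 800 mm), then a rotation vector rx, ry, rz in a scale on which 1.0 is pi rad; each row is the pose to reach, as a shift and turn from the pose commanded when the command began, along the tool's axes at that moment; what a row does not reach only later rows make up. A row lasts 1/8 s, in which the tool goes at most 62.5 mm and 0.188 rad, less where a joint would pass 70% of its speed; a pose out of reach is approached as far as the arm can. OPENING is the finger opening in mm, set as the command begins (- or left out keeps the last). The fingers move at their own pace and stop on an object; the grip force is fixed at half the most. Time passes only in rows, so rows that do not move let the fingers close. It prints the time, the measured TCP pose, the force, the opening and the grip force at its end. Shift and turn numbers lie between -1 and 1, and a call with a number outside is refused. Input that does not fit is refused with a message, and nothing moves.
- r.get_obs(): the state, without advancing time (a new reading comes with each control period).
- r.snapshot(name): name is "scene" or "top" or "wrist"; returns the picture (480x640x3 uint8, blue, green, red); there is no depth.
- r.calibration(name): a dict with "fx", "fy", "cx", "cy" (pixels), "dist" ([k1, k2, p1, p2, k3] as OpenCV has them; the pictures are not rectified), "extrinsics" (4x4, takes a point from camera to world coordinates); the wrist camera has in their place "tool_from_camera" (4x4, takes a point from camera to tool coordinates, whose origin is the TCP and whose axes are the flange's). Camera axes: x right, y up, looking along -z (the intrinsics and any distortion apply to the point x, -y, -z); pixel columns grow to the right and rows downward; lengths in mm; the calibration is good to about 2 mm. A picture is of the moment at which its call begins: read the wrist's pose just before it. calibration takes no time and is no camera call.
- r.job_done(): hands the job in; it is judged then, once.
Trained networks look in the newest picture that a camera, given by its name, has taken for a name from the list of things; names that differ only in an ending like _2 or _b are one class to them, and where a whole thing is asked for, a point or a joint stands for the part that bears it (a point fixed in the world has none). Each returns a list of dicts, best first, with "confidence" (0 to 1); they miss things now and then, are a little off and sometimes report something else, mostly with a low value. They report only what shows in the picture. A call takes as long as a camera call.
- r.silhouettes(thing, camera): "region" (480x640 bool, what is visible of it) and "bbox" ([left, top, right, bottom] in pixels, round what is visible of it).
- r.tip_of(thing, camera): "position" ([column, row] in pixels: a listed point, or the origin of a listed thing).
The state is a dict: "time_s": time; "qpos": joint angles; "joint_vel": joint speeds; "effort": joint torques, N m; "position": TCP position; "eef_rot": TCP orientation; "ft_force": force on the tool from outside, world axes, zero at the start; "wrist_torque": the same for the moment, N m; "gripper_width": finger opening in mm; "grip_force": force on a finger pad.
Only numpy, scipy, OpenCV 4.12 (cv2) and the standard library are available. Lean on these libraries where they do the work, as an engineer would, in place of code of your own. Each camera call takes 0.05 s, during which the arm holds its last target. There are 200 camera calls.

### The job

Get the paper jogger running: first swing the blue lever of its air valve round until it lies right over the yellow preset tab, and leave it so; only then turn the black spring-return run dial clockwise past its first and second clicks to the third (the red mark). The dial springs back if let go, so finish while still holding it at the third click with the gripper's fingers, and do not push the other things on the worktop about.

Things in the scene. Friction and masses are not known exactly. Their poses are not given: they have to be found in the camera images.
- run_station: grey control box, 160 x 160 x 60 mm, fixed; origin at the centre of its underside, z up. The black dial stands at its top's centre: a disc of 62 mm diameter at z 66 to 74 mm, across it an upright grip bar 58 long x 14 wide, up to z 106 mm. Marks on the white face: rest and three clicks, the third red. Two 6 mm tall lamps in the +x corners.
- dial_grip (a point): point on the dial's vertical axis inside the grip bar, 6 mm below the bar's top and 26 mm above its disc. It turns with the dial: its x axis runs along the bar (the white line on the bar's top is on the -x half), y across the bar's 14 mm, z up.
- run_dial (a joint): turn of the dial, rad, growing clockwise seen from above: 0 at rest, clicks (detents) at 0.4, 0.8 and 1.2, end stop at 1.26. A spring always drives it back to 0: 0.05 N m at rest, growing evenly to 0.13 N m at the third click; the clicks add or take up to 0.035 N m between marks and are too weak to keep it.
- air_valve: brass ball valve on a dark foot plate 110 x 130 x 12 mm, fixed to the worktop; origin at the centre of the plate's underside, z up. The pipe runs along y at z 40 mm (largest radius 19 mm, 160 mm long); over it a white scale disc, radius 52 mm, top at z 74 mm. The lever and the tab turn above it about the vertical axis through the origin.
- lever_hub (a point): point on the lever's vertical turning axis, at the height of lever_grip (87 mm above the worktop).
- lever_grip (a point): middle height of the lever's blue sleeve, 85 mm from the axis. The sleeve is 60 mm long (50 to 110 mm from the axis), 14 wide, 14 tall (z 80 to 94 mm), free below beyond the scale disc. Turns with the lever: x axis from the lever's end towards the hub, y across the lever, z up.
- valve_lever (a joint): turn of the lever, rad, growing anticlockwise seen from above: 0 shut (lever pointing to the valve's -x), 1.571 fully open (lever along the pipe). Stiff (0.15 N m of friction): it stays where it is left.
- tab_end (a point): middle of the outer end of the yellow preset tab, 22 mm wide, which lies flat just above the white scale disc and points out from the axis; this point is 55 mm from the axis. x axis from the tab's end towards the hub. The lever passes freely over it.
- flow_tab (a joint): angle of the yellow preset tab, rad, measured as the lever's joint is: the lever lies over the tab when both read the same. It cannot be turned by the robot.
- stapler: bystander: black and orange stapler, 140 x 36 x 56 mm; origin at the centre of its underside.
- stamp: bystander: wooden hand stamp, 40 mm diameter, 64 mm tall; origin at the centre of its underside.
- clip_box: bystander: clear clip box, 70 x 50 x 25 mm; origin at the centre of its underside.
- mug: bystander: blue mug, 80 mm diameter, 95 mm tall, handle at its +y; origin at the centre of its underside.
- hole_punch: bystander: steel hole punch, 110 x 120 x 70 mm; origin at the centre of its underside.
- tape_dispenser: bystander: black tape dispenser, 140 x 55 x 75 mm; origin at the centre of its underside.

How it is judged:
By the outcome, as a careful person would: the job done as asked, in the order asked, and still so for the second after the job is handed in, while the arm keeps its last pose, push and grip.
It also fails if it takes over 48 s, if anything falls off the work surface, if the arm or the gripper's body presses on something with over 40 N, if the wrist force passes 120 N, or if a joint passes its speed limit or range.

## Working session

There is one attempt and no reset: what is moved stays moved. The work goes in short steps, Python scripts to look and compute and a shell command to move; the robot and the scene stay as the last step left them, time stands still between calls to the robot, and variables do not carry over. Pictures are saved under pics/ and viewed, at most 10 in all, crops included, and the job is handed in when it is done.

```bash
ls; mkdir -p pics; cat > h.py <<'E'
import numpy as np, cv2
from cell import r
from scipy.spatial.transform import Rotation as R
def cam(name):
    c=r.calibration(name); K=np.array([[c['fx'],0,c['cx']],[0,c['fy'],c['cy']],[0,0,1.]])
    if 'extrinsics' in c: T=np.array(c['extrinsics'])
    else:
        o=r.get_obs(); q=o['eef_rot']; W=np.eye(4); W[:3,:3]=R.from_quat([q[1],q[2],q[3],q[0]]).as_matrix(); W[:3,3]=o['position']
        T=W@np.array(c['tool_from_camera'])
    return K,np.array(c['dist'],float),T
def at_z(px,z,C):
    K,d,T=C; u=cv2.undistortPoints(np.array([[px]],float),K,d)[0,0]
    v=T[:3,:3]@np.array([u[0],-u[1],-1]); o=T[:3,3]
    return o+v*(z-o[2])/v[2]
E
python3 - <<'E'
from h import *
for n in ["top","scene"]:
    C=cam(n); cv2.imwrite(f'pics/{n}0.png',r.snapshot(n)); print(n,C[2][:3,3].round())
    for t,z in [("run_station",0),("dial_grip",100),("air_valve",0),("lever_hub",87),("lever_grip",87),("tab_end",76),("stapler",0),("stamp",0),("clip_box",0),("mug",0),("hole_punch",0),("tape_dispenser",0)]:
        for k in r.tip_of(t,n)[:2]:
            print(t,np.round(k['position'],1),round(k['confidence'],2),at_z(k['position'],z,C).round(1))
o=r.get_obs();print(o['time_s'],o['position'],o['eef_rot'],r.pinch_z)
E
```

```text
pics
top [ 460.    8. 1518.]
run_station [238.  241.9] 0.68 [561.3 219.7   0. ]
dial_grip [228.8 244.7] 0.74 [548.2 228.  100. ]
lever_hub [421.2 238.2] 0.55 [ 557.2 -242.1   87. ]
lever_hub [236.5 245.3] 0.31 [547.2 211.2  87. ]
lever_grip [433.5 273.4] 0.83 [ 470.4 -269.7   87. ]
lever_grip [509.9 228. ] 0.18 [ 578.7 -460.    87. ]
tab_end [442.8 244. ] 0.52 [ 542.7 -297.    76. ]
stapler [302.7 177.6] 0.92 [727.5  49.2   0. ]
stamp [327.9 294.5] 0.64 [421.  -11.6   0. ]
clip_box [323.4 251.6] 0.6 [532.3  -1.8   0. ]
mug [509.2 276.3] 0.84 [ 460.5 -481.6    0. ]
hole_punch [512.1 226.6] 0.85 [ 589.5 -494.3    0. ]
hole_punch [415.8 238.8] 0.67 [ 561.8 -243.2    0. ]
tape_dispenser [132.2 240. ] 0.65 [570.7 491.4   0. ]
scene [1270.  362. 1426.]
run_station [389.  287.6] 0.64 [550.9 223.4   0. ]
dial_grip [392.8 267.8] 0.73 [544.1 220.1 100. ]
air_valve [242.2 227.4] 0.68 [ 557.2 -235.5    0. ]
air_valve [391.5 272.1] 0.27 [503.5 211.2  -0. ]
lever_hub [236.7 211.4] 0.61 [ 561.6 -239.2   87. ]
lever_grip [243.5 182. ] 0.77 [ 464.9 -272.9   87. ]
tab_end [228.  199.9] 0.56 [ 532.5 -286.4   76. ]
stapler [298.6 309.4] 0.62 [717.2  30.4   0. ]
stamp [329.3 215.2] 0.75 [408.2 -25.6   0. ]
clip_box [314.3 252.4] 0.81 [540.6  -9.5   0. ]
clip_box [330.9 215.3] 0.37 [406.5 -21.2   0. ]
mug [191.9 173.3] 0.8 [ 452.9 -476.8    0. ]
hole_punch [160.9 207.4] 0.66 [ 602.6 -492.5    0. ]
tape_dispenser [481.1 331.7] 0.6 [565.  494.6   0. ]
1.3 [203.34305113 564.43219736 231.24888142] [-2.49047980e-05  1.72059728e-01  9.85086516e-01 -7.54590460e-05] 18.700000000000003
```

```bash
python3 - <<'E'
import cv2
a=cv2.imread('pics/top0.png')
u=lambda x,f:cv2.resize(x,None,fx=f,fy=f,interpolation=cv2.INTER_CUBIC)
b=cv2.vconcat([u(a[195:295,195:285],3),]) 
c=u(a[195:295,375:475],3)
s=cv2.imread('pics/scene0.png')
d=u(s[225:325,345:435],3); e=u(s[160:260,190:290],3)
cv2.imwrite('pics/crop0.png',cv2.vconcat([cv2.hconcat([b,c]),cv2.hconcat([d,e])]))
E
```

```text
(no output)
```

View pics/crop0.png

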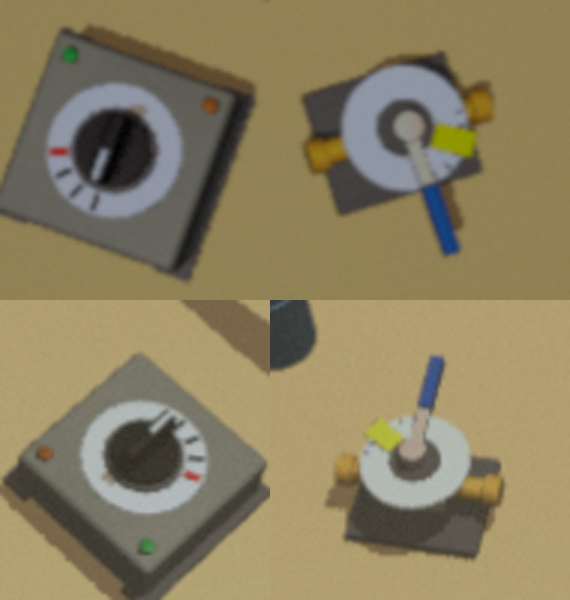

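View pics/top0.png

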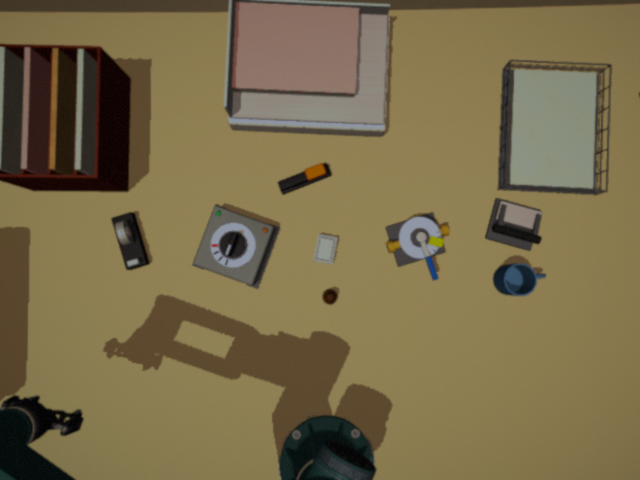

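```bash
python3 - <<'E'
from h import *
print(np.round(r.calibration("wrist")["tool_from_camera"],3), r.calibration("wrist")["fx"])
E
cat >> h.py <<'E'
def rel(p,yaw):
    "shift in tool axes to TCP p, and turn about tool z to bring tool y to world angle yaw (tool down)"
    o=r.get_obs(); q=o['eef_rot']; M=R.from_quat([q[1],q[2],q[3],q[0]]).as_matrix()
    y=np.arctan2(M[1,1],M[0,1]); return (M.T@(np.array(p)-o['position'])).round(1), round(-(yaw-y),3), round(float(y),3)
E
python3 -c "
from h import *
print(rel([520,-255,300],-1.24))"
```

```text
[[-1.00000e-03  9.48000e-01  3.18000e-01  8.06170e+01]
 [ 1.00000e+00  1.00000e-03 -1.00000e-03 -7.32000e-01]
 [-1.00000e-03  3.18000e-01 -9.48000e-01 -1.42834e+02]
 [ 0.00000e+00  0.00000e+00  0.00000e+00  1.00000e+00]] 352.7561552118642
(array([-575.7, -663.6,  -68.7]), np.float64(2.465), 1.225)
```

Units first: shifts go in shares of 800 mm and turns go in shares of pi rad. So -668 mm is -0.835, -577 mm is -0.7213, 2.465 rad is 0.7846.

```bash
T="";python3 -m pendant '{"steps": [[-0.7213,-0.835,0,0,0,0.7846],[-0.7213,-0.835,0,0,0,0.7846],[-0.7213,-0.835,0,0,0,0.7846],[-0.7213,-0.835,0,0,0,0.7846],[-0.7213,-0.835,0,0,0,0.7846],[-0.7213,-0.835,0,0,0,0.7846],[-0.7213,-0.835,0,0,0,0.7846],[-0.7213,-0.835,0,0,0,0.7846],[-0.7213,-0.835,0,0,0,0.7846],[-0.7213,-0.835,0,0,0,0.7846]]}'
python3 -c "
from h import *
print(rel([520,-260,200],-1.24))"
```

```text
time_s: 2.55
position: [428.1, -21.1, 231.7]
eef_rot: [0.0, 0.897, 0.441, 0.001]
ft_force: [1.0, 1.9, -0.3]
gripper_width: 85.1
grip_force: 0.0
(array([-133.1,  218.6,   31.8]), np.float64(0.583), -0.657)
```

Scaled: 218.6 mm is 0.2733, 156 mm is 0.195, 0.583 rad is 0.1856.

```bash
python3 -m pendant '{"steps": [[-0.0413,0.065,0.01,0,0,0.0573],[-0.0825,0.13,0.02,0,0,0.1146],[-0.125,0.195,0.03,0,0,0.1592],[-0.1663,0.2733,0.0398,0,0,0.1856],[-0.1663,0.2733,0.0398,0,0,0.1856],[-0.1663,0.2733,0.0398,0,0,0.1856]]}'
python3 - <<'E'
from h import *
C=cam('wrist'); I=r.snapshot('wrist'); cv2.imwrite('pics/w1.png',I)
P={}
for t,z in [("air_valve",0),("lever_hub",87),("lever_grip",87),("tab_end",76)]:
    for k in r.tip_of(t,'wrist')[:2]:
        p=at_z(k['position'],z,C); P.setdefault(t,p[:2]); print(t,np.round(k['position'],1),round(k['confidence'],2),p.round(1))
h=P.get('lever_hub')
for t in ('lever_grip','tab_end'):
    if t in P: d=P[t]-h; print(t,np.hypot(*d).round(1),np.degrees(np.arctan2(d[1],d[0])).round(1))
E
```

```text
time_s: 3.3
position: [520.6, -257.1, 199.1]
eef_rot: [-0.001, 0.986, 0.168, -0.0]
ft_force: [-0.9, 0.2, 0.2]
gripper_width: 85.6
grip_force: 0.0
air_valve [316.2 166.8] 0.58 [ 559.3 -242.1    0. ]
lever_hub [314.9 181. ] 0.9 [ 559.5 -241.8   87. ]
lever_hub [ 58.2 227.9] 0.44 [461.7 -69.2  87. ]
lever_grip [313.7 286.1] 0.8 [ 480.1 -268.3   87. ]
tab_end [371.4 219.7] 0.97 [ 543.9 -293.7   76. ]
lever_grip 83.7 -161.6
tab_end 54.2 -106.7
```

View pics/w1.png

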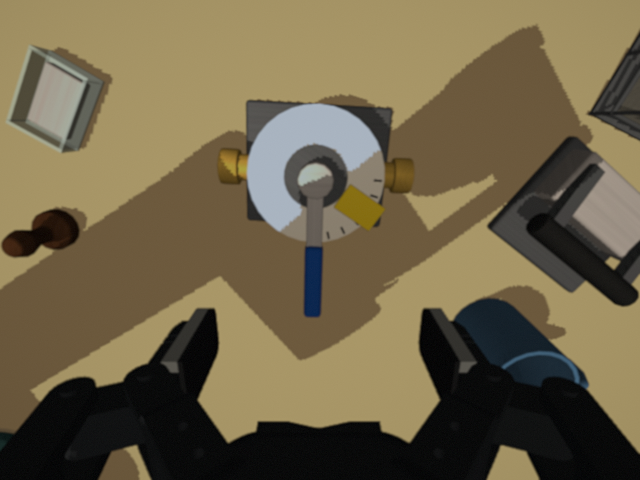

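```bash
cat >> h.py <<'E'
def angles(I,C,hub=None,box=(60,330,210,450)):
    "angles of tab (yellow) and sleeve (blue) about hub, degrees; masks within box rows/cols"
    H=cv2.cvtColor(I,cv2.COLOR_BGR2HSV); b=np.zeros(I.shape[:2],bool); b[box[0]:box[1],box[2]:box[3]]=1
    out={}
    for n,(lo,hi,z) in dict(tab=((23,170,90),(35,255,255),76),blue=((105,150,50),(125,255,255),94)).items():
        m=((cv2.inRange(H,lo,hi)>0)&b).astype(np.uint8); k,l,s,_=cv2.connectedComponentsWithStats(m)
        i=1+np.argmax(s[1:,4]); ys,xs=np.where(l==i)
        P=np.array([at_z((x,y),z,C)[:2] for x,y in zip(xs,ys)]); c=P.mean(0); w,V=np.linalg.eigh(np.cov((P-c).T)); d=V[:,1]
        if hub is not None:
            e=c-hub; d=d*np.sign(d@e); out[n]=np.degrees(np.arctan2(e[1],e[0])).round(2)
            print(n,len(xs),'centre',c.round(1),'dist',np.hypot(*e).round(1),'angle',out[n],'axis',np.degrees(np.arctan2(d[1],d[0])).round(2),'ext',np.ptp((P-c)@V,0).round(1))
    return out
E
python3 - <<'E'
from h import *
C=cam('wrist'); I=cv2.imread('pics/w1.png')
angles(I,C,np.array([559.4,-241.9]))
H=cv2.cvtColor(I,cv2.COLOR_BGR2HSV);print(H[205,360],H[290,313])
print(rel([481,-268.5,68],np.radians(-71.6)),rel([481,-268.5,68],-1.24))
E
```

```text
tab 1147 centre [ 549.8 -280.1] dist 39.4 angle -104.18 axis -105.38 ext [21.6 34.3]
blue 1025 centre [ 486.6 -264. ] dist 76.1 angle -163.13 axis -162.34 ext [11.7 57.9]
[ 24 215 135] [107 216  79]
(array([-41.6,  -1. , 131.9]), np.float64(0.018), -1.231) (array([-41.6,  -1. , 131.9]), np.float64(0.009), -1.231)
```

Scaled: 131 mm is 0.1638, 100 mm is 0.125, 0.025 rad is 0.008.

```bash
python3 -m pendant '{"steps": [[-0.0525,0,0.0625,0,0,0.008],[-0.0525,0,0.125,0,0,0.008],[-0.0525,0,0.1638,0,0,0.008],[-0.0525,0,0.1638,0,0,0.008]]}' 60; python3 -m pendant '{"steps": [[0,0,0,0,0,0],[0,0,0,0,0,0],[0,0,0,0,0,0],[0,0,0,0,0,0],[0,0,0,0,0,0]]}' 0
python3 - <<'E'
from h import *
C=cam('wrist'); I=r.snapshot('wrist'); cv2.imwrite('pics/w2.png',I)
for t,z in [("lever_hub",87),("tab_end",76)]:
    for k in r.tip_of(t,'wrist')[:1]: print(t,np.round(k['position'],1),round(k['confidence'],2),at_z(k['position'],z,C).round(1))
E
```

```text
time_s: 4.05
position: [479.5, -269.1, 66.9]
eef_rot: [-0.002, 0.988, 0.156, -0.002]
ft_force: [0.0, -0.7, -0.6]
gripper_width: 59.9
grip_force: 0.0
time_s: 4.68
position: [481.8, -270.4, 70.1]
eef_rot: [0.0, 0.988, 0.156, 0.001]
ft_force: [0.4, 5.0, 9.2]
gripper_width: 13.0
grip_force: 57.9
lever_hub [307.  119.4] 0.9 [ 560.  -242.2   87. ]
tab_end [426.2 201.1] 0.66 [ 545.3 -295.8   76. ]
```

View pics/w2.png

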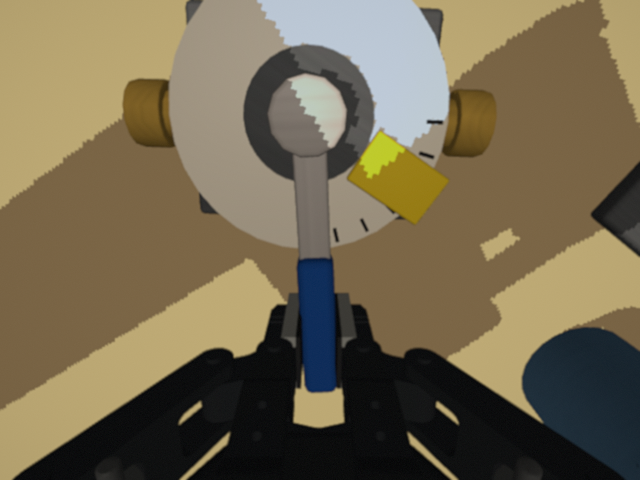

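Scaled: 63 mm is 0.0788, 41.3 mm is 0.0516, -0.1745 rad is -0.0555.

```bash
python3 -m pendant '{"steps": [[0.002,0.018,0,0,0,-0.0555],[0.0071,0.0355,0,0,0,-0.1111],[0.0153,0.0516,0,0,0,-0.1668],[0.026,0.0663,0,0,0,-0.2222],[0.0391,0.0788,0,0,0,-0.2779],[0.0391,0.0788,0,0,0,-0.2779],[0.0391,0.0788,0,0,0,-0.2779]]}'
python3 - <<'E'
from h import *
print(r.get_obs()['wrist_torque'])
C=cam('wrist'); I=r.snapshot('wrist'); cv2.imwrite('pics/w3.png',I)
for t,z in [("lever_hub",87),("tab_end",76)]:
    for k in r.tip_of(t,'wrist')[:1]: print(t,np.round(k['position'],1),round(k['confidence'],2),at_z(k['position'],z,C).round(1))
E
```

```text
time_s: 5.7
position: [531.2, -319.6, 70.1]
eef_rot: [-0.0, 0.829, 0.559, 0.001]
ft_force: [0.3, 8.6, 8.6]
gripper_width: 13.0
grip_force: 59.1
[ 1.27344091 -0.06856498  0.38125126]
lever_hub [310.7 113.6] 0.59 [ 561.3 -241.3   87. ]
tab_end [326.7 255.7] 0.84 [ 546.1 -295.    76. ]
```

View pics/w3.png

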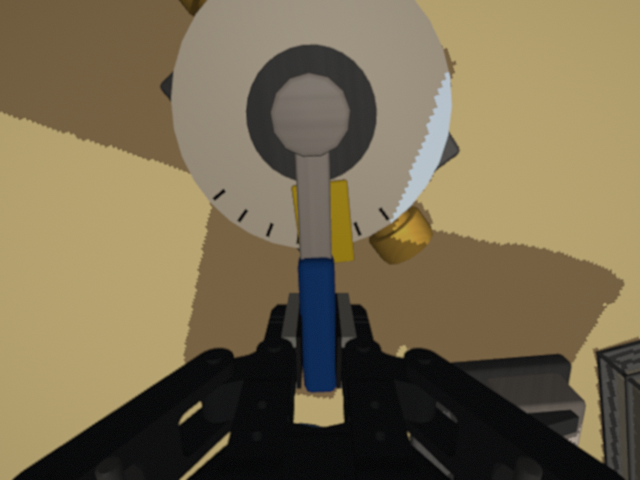

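```bash
cat > fit.py <<'E'
from h import *
import sys
I=cv2.imread(sys.argv[1]); C=cam('wrist'); H=cv2.cvtColor(I,cv2.COLOR_BGR2HSV)
def edges(m,rows,z):
    L=[];Rr=[]
    for y in rows:
        x=np.where(m[y]>0)[0]
        if len(x)<3: continue
        L.append(at_z((x[0]-.5,y),z,C)[:2]); Rr.append(at_z((x[-1]+.5,y),z,C)[:2])
    return np.array(L),np.array(Rr)
def show(n,L,Rr):
    for k,P in (('L',L),('R',Rr),('M',(L+Rr)/2)):
        c=P.mean(0); d=np.linalg.svd(P-c)[2][0]; d=d*np.sign(-d[1]); nrm=np.array([-d[1],d[0]])
        print(n,k,c.round(1),'dir',np.degrees(np.arctan2(d[1],d[0])).round(2),'off',((np.array([560.3,-241.8])-c)@nrm).round(2))
    print('width',np.linalg.norm(L-Rr,axis=1).mean().round(1))
ye=cv2.inRange(H,(20,170,90),(35,255,255)); ye[:,:275]=0; ye[:,372:]=0
print([ (y,np.where(ye[y])[0][[0,-1]]) for y in range(180,265,8) if ye[y].any()])
show('tab',*edges(ye,range(190,236),76))
bl=cv2.inRange(H,(105,150,40),(125,255,255)); bl[:,:275]=0; bl[:,372:]=0
show('blue',*edges(bl,range(266,290),94))
E
python3 fit.py pics/w3.png
```

```text
[(180, array([343, 344])), (188, array([292, 346])), (196, array([293, 347])), (204, array([294, 348])), (212, array([296, 348])), (220, array([297, 349])), (228, array([332, 350])), (236, array([332, 351])), (244, array([332, 352])), (252, array([332, 353])), (260, array([334, 352]))]
tab L [ 544.2 -274.4] dir -61.53 off 29.68
tab R [ 561.  -281.2] dir -105.63 off -11.32
tab M [ 552.6 -277.8] dir -82.3 off 12.43
width 18.2
blue L [ 535.5 -292.6] dir -109.99 off 5.95
blue R [ 547.3 -297.3] dir -109.16 off -5.91
blue M [ 541.4 -294.9] dir -109.57 off 0.01
width 12.7
```

Scaled: 6 mm is 0.0075, 3 mm is 0.0038, -0.07 rad is -0.0223.

```bash
python3 -m pendant '{"steps": [[0.0001,0.0038,0,0,0,-0.0111],[0.0004,0.0075,0,0,0,-0.0223],[0.0004,0.0075,0,0,0,-0.0223],[0.0004,0.0075,0,0,0,-0.0223]]}'
python3 -c "
from h import *
cv2.imwrite('pics/w4.png',r.snapshot('wrist'))"; python3 fit.py pics/w4.png
```

```text
time_s: 6.35
position: [536.5, -321.4, 70.1]
eef_rot: [-0.001, 0.809, 0.588, 0.001]
ft_force: [0.4, 8.2, 9.3]
gripper_width: 12.7
grip_force: 58.6
[(188, array([288, 342])), (196, array([289, 342])), (204, array([289, 342])), (212, array([290, 342])), (220, array([290, 343])), (228, array([291, 343])), (236, array([291, 343])), (244, array([292, 343])), (252, array([292, 344])), (260, array([293, 344]))]
tab L [ 541.  -273.7] dir -105.67 off 9.96
tab R [ 561.3 -280.3] dir -105.05 off -10.99
tab M [ 551.2 -277. ] dir -105.36 off -0.52
width 21.4
blue L [ 539.  -294.2] dir -105.78 off 6.27
blue R [ 551.1 -298.1] dir -107.28 off -7.93
blue M [ 545.  -296.1] dir -106.53 off -0.83
width 12.7
```

Scaled: -100 mm is -0.125, -50 mm is -0.0625.

```bash
python3 -m pendant '{"steps": [[0,0,0,0,0,0],[0,0,0,0,0,0],[0,0,0,0,0,0],[0,0,-0.0625,0,0,0],[0.025,0,-0.125,0,0,0],[0.025,0,-0.125,0,0,0],[0.025,0,-0.125,0,0,0]]}' 60
python3 - <<'E'
from h import *
C=cam('wrist'); I=r.snapshot('wrist'); cv2.imwrite('pics/w5.png',I); cv2.imwrite('pics/w5c.png',cv2.resize(I[80:330,200:450],None,fx=2.2,fy=2.2,interpolation=cv2.INTER_CUBIC))
for t,z in [("lever_hub",87),("lever_grip",87),("tab_end",76)]:
    for k in r.tip_of(t,'wrist')[:1]: p=at_z(k['position'],z,C); print(t,np.round(k['position'],1),round(k['confidence'],2),p.round(1),np.degrees(np.arctan2(p[1]+241.8,p[0]-560.3)).round(2))
angles(I,C,np.array([560.3,-241.8]),(60,400,200,450))
E
```

```text
time_s: 7.28
position: [542.1, -304.3, 168.3]
eef_rot: [0.0, 0.809, 0.588, -0.0]
ft_force: [-0.2, 0.5, -0.2]
gripper_width: 60.2
grip_force: 0.0
lever_hub [314.  149.2] 0.84 [ 560.7 -241.8   87. ] 0.88
lever_grip [317.3 273.5] 0.92 [ 536.7 -321.8   87. ] -106.45
tab_end [318.  231.4] 0.88 [ 545.5 -296.2   76. ] -105.18
tab 311 centre [ 557.5 -283.9] dist 42.2 angle -93.77 axis -105.48 ext [ 4.9 32.4]
blue 1428 centre [ 538.9 -316. ] dist 77.2 angle -106.08 axis -106.24 ext [12.3 57.6]
```

View pics/w5c.png

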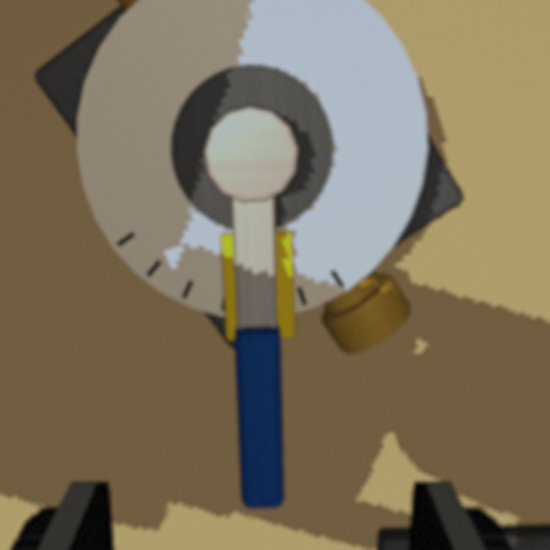

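Scaled: 100 mm is 0.125, 50 mm is 0.0625, -0.012 rad is -0.0038.

```bash
python3 -m pendant '{"steps": [[-0.025,0.0013,0.0625,0,0,-0.0038],[-0.025,0.0013,0.125,0,0,-0.0038],[-0.025,0.0013,0.125,0,0,-0.0038]]}' 60; python3 -m pendant '{"steps": [[0,0,0,0,0,0],[0,0,0,0,0,0],[0,0,0,0,0,0],[0,0,0,0,0,0],[0,0,0,0,0,0]]}' 0;  python3 -m pendant '{"steps": [[0,0,0,0,0,0],[0,0,0,0,0,0],[0,0,0,0,0,0],[0,0,-0.0625,0,0,0],[0.025,0,-0.125,0,0,0],[0.025,0,-0.125,0,0,0],[0.025,0,-0.125,0,0,0]]}' 60
python3 - <<'E'
from h import *
C=cam('wrist'); I=r.snapshot('wrist'); cv2.imwrite('pics/w6.png',I); cv2.imwrite('pics/w6c.png',cv2.resize(I[80:330,200:450],None,fx=2.2,fy=2.2,interpolation=cv2.INTER_CUBIC))
for t,z in [("lever_hub",87),("lever_grip",87),("tab_end",76)]:
    for k in r.tip_of(t,'wrist')[:1]: p=at_z(k['position'],z,C); print(t,np.round(k['position'],1),round(k['confidence'],2),p.round(1),np.degrees(np.arctan2(p[1]+241.8,p[0]-560.3)).round(2))
angles(I,C,np.array([560.3,-241.8]),(60,400,200,450))
H=cv2.cvtColor(I,cv2.COLOR_BGR2HSV)
for y in range(195,232,6):
    x=np.where(cv2.inRange(H,(20,150,90),(35,255,255))[y,280:350])[0]+280; g=np.argmax(np.diff(x)); print(y,x[0],x[g],x[g+1],x[-1])
E
```

```text
time_s: 7.85
position: [533.3, -321.4, 63.9]
eef_rot: [-0.005, 0.806, 0.592, -0.002]
ft_force: [-0.7, 0.9, 0.4]
gripper_width: 60.0
grip_force: 0.0
time_s: 8.48
position: [537.1, -324.2, 70.7]
eef_rot: [0.001, 0.805, 0.593, -0.0]
ft_force: [-4.0, 0.7, 7.2]
gripper_width: 13.0
grip_force: 58.0
time_s: 9.35
position: [542.9, -304.4, 168.3]
eef_rot: [0.0, 0.806, 0.592, -0.0]
ft_force: [-0.6, 0.3, -0.5]
gripper_width: 60.1
grip_force: 0.0
lever_hub [313.  149.4] 0.89 [ 560.1 -241.6   87. ] 123.56
lever_grip [316.2 276.9] 0.83 [ 536.2 -324.2   87. ] -106.32
tab_end [314.2 233.2] 0.82 [ 543.3 -296.7   76. ] -107.2
tab 265 centre [ 557.8 -283.7] dist 42.0 angle -93.35 axis -104.85 ext [ 4.1 33. ]
blue 1421 centre [ 540.  -316.2] dist 77.1 angle -105.25 axis -105.55 ext [12.4 57.6]
195 301 305 326 331
201 301 306 326 331
207 301 306 326 331
213 302 306 326 331
219 301 307 326 331
225 302 307 326 332
231 302 306 328 333
```

```bash
python3 - <<'E'
from h import *
# station: more fixes
for n in ["top"]:
    C=cam(n); r.snapshot(n)
    for t,z in [("dial_grip",100),("run_station",0)]:
        k=r.tip_of(t,n)[0]; print(t,k['confidence'],at_z(k['position'],z,C).round(1))
print(rel([555,200,230],1.2),r.get_obs()['qpos'])
E
```

```text
dial_grip 0.78 [554.7 223.8 100. ]
run_station 0.92 [558.6 217.4   0. ]
(array([ 485.2, -138.9,  -62. ]), np.float64(-1.503), -0.303) [-6.22360048e-01  4.51143391e-01  1.53098862e+00 -1.25459857e-04
  1.16114529e+00 -3.18991981e-01]
```

Scaled: 506 mm is 0.6325, 168 mm is 0.21, -1.503 rad is -0.4784.

```bash
python3 -m pendant '{"steps": [[0.07,-0.02,-0.025,0,0,-0.0541],[0.14,-0.04,-0.04,0,0,-0.1082],[0.21,-0.06,-0.04,0,0,-0.1623],[0.28,-0.08,-0.04,0,0,-0.2165],[0.35,-0.1,-0.04,0,0,-0.2706],[0.42,-0.12,-0.04,0,0,-0.3247],[0.49,-0.14,-0.04,0,0,-0.3788],[0.56,-0.16,-0.04,0,0,-0.4329],[0.6325,-0.1813,-0.04,0,0,-0.4784],[0.6325,-0.1813,-0.04,0,0,-0.4784]]}'
python3 -m pendant '{"steps": [[0,0,0,0,0,0],[0,0,0,0,0,0],[0,0,0,0,0,0]]}'
python3 - <<'E'
from h import *
C=cam('wrist'); I=r.snapshot('wrist'); cv2.imwrite('pics/d1.png',I)
for t,z in [("dial_grip",100),("run_station",0)]:
    for k in r.tip_of(t,'wrist')[:2]: print(t,np.round(k['position'],1),round(k['confidence'],2),at_z(k['position'],z,C).round(1))
E
```

```text
time_s: 10.95
position: [555.4, 225.7, 200.2]
eef_rot: [-0.0, 0.181, 0.983, 0.001]
ft_force: [-0.2, -1.3, -0.9]
gripper_width: 60.2
grip_force: 0.0
time_s: 11.32
position: [555.8, 220.3, 200.5]
eef_rot: [-0.0, 0.185, 0.983, -0.0]
ft_force: [-1.1, -0.1, 0.5]
gripper_width: 60.2
grip_force: 0.0
dial_grip [319.  235.5] 0.61 [553.3 221.1 100. ]
run_station [317.8 201.2] 0.56 [549.6 221.6   0. ]
```

View pics/d1.png

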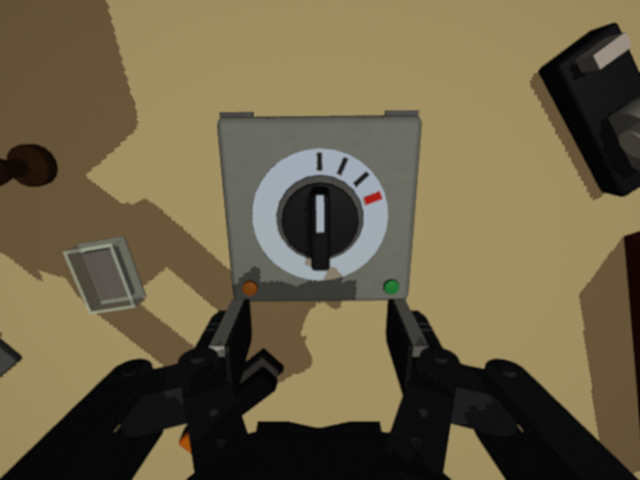

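```bash
python3 - <<'E'
from h import *
C=cam('wrist'); I=cv2.imread('pics/d1.png'); g=cv2.cvtColor(I,cv2.COLOR_BGR2GRAY)
m=(g[185:275,270:370]<28)
# disc = dark; ends of bar along central column
print([at_z(p,z,C).round(1) for p,z in (((320,190),106),((320,268),88),((320,218.5),74),((320,215),60))])
for k in (.8,):
    W=((I.min(2)>150)[195:232,308:332]); ys,xs=np.where(W); print('line',np.polyfit(ys,xs,1), xs.mean()+308)
m=(I.min(2)>120).astype(np.uint8); n,l,s,c=cv2.connectedComponentsWithStats(m)
i=l[215,265]; ys,xs=np.where(l==i); el=cv2.fitEllipse(cv2.convexHull(np.c_[xs,ys].astype(np.float32))); print(el, at_z(el[0],60,C).round(1))
print(rel([553.5,221,100],1.2))
E
```

```text
[array([521.7, 234.8, 106. ]), array([582.2, 211.3,  88. ]), array([548.3, 224.6,  74. ]), array([549. , 224.4,  60. ])]
line [7.05538157e-03 1.14868485e+01] 319.61306532663315
((319.7468566894531, 213.88394165039062), (132.4860382080078, 136.64340209960938), 88.69873809814453) [548.1 224.5  60. ]
(array([  2.3,  -0.6, 100.6]), np.float64(-0.001), 1.199)
```

Scaled: 119 mm is 0.1488, 112 mm is 0.14.

```bash
python3 -m pendant '{"steps": [[0.0063,0.0004,0.0625,0,0,0],[0.0063,0.0004,0.1125,0,0,0],[0.0063,0.0004,0.14,0,0,0],[0.0063,0.0004,0.1488,0,0,0],[0.0063,0.0004,0.1488,0,0,0],[0.0063,0.0004,0.1488,0,0,0]]}' 60
python3 -m pendant '{"steps": [[0,0,0,0,0,0],[0,0,0,0,0,0],[0,0,0,0,0,0],[0,0,0,0,0,0],[0,0,0,0,0,0]]}' 0
python3 - <<'E'
from h import *
o=r.get_obs();print(o['wrist_torque'],o['qpos'],rel(o['position'],1.2))
cv2.imwrite('pics/d2.png',r.snapshot('wrist'))
E
```

```text
time_s: 12.22
position: [552.1, 223.9, 82.7]
eef_rot: [0.001, 0.184, 0.983, 0.0]
ft_force: [0.4, -0.4, 0.4]
gripper_width: 60.2
grip_force: 0.0
time_s: 12.85
position: [551.2, 223.3, 82.2]
eef_rot: [0.0, 0.184, 0.983, -0.0]
ft_force: [-1.8, -1.9, 5.3]
gripper_width: 12.8
grip_force: 59.1
[-0.36307917  0.18823734  0.03654586] [ 2.69275543e-01  5.17522914e-01  1.67139739e+00 -9.13002031e-04
  9.52592487e-01 -9.30522386e-01] (array([0., 0., 0.]), np.float64(0.0), 1.2)
```

View pics/d2.png

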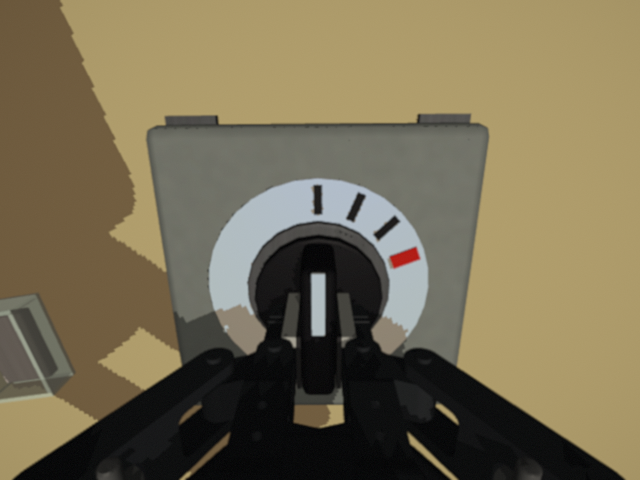

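Scaled: 1.2 rad is 0.382.

```bash
python3 -m pendant '{"steps": [[0,0,0,0,0,0.0477],[0,0,0,0,0,0.0955],[0,0,0,0,0,0.1432],[0,0,0,0,0,0.191],[0,0,0,0,0,0.2387],[0,0,0,0,0,0.2865],[0,0,0,0,0,0.3342],[0,0,0,0,0,0.382],[0,0,0,0,0,0.382],[0,0,0,0,0,0.382]]}'
python3 - <<'E'
from h import *
o=r.get_obs();print(o['wrist_torque'],rel(o['position'],0))
I=r.snapshot('wrist');cv2.imwrite('pics/d3.png',I)
E
```

```text
time_s: 14.15
position: [550.1, 222.5, 82.1]
eef_rot: [0.0, 0.707, 0.707, -0.001]
ft_force: [-3.0, -4.5, 9.8]
gripper_width: 12.8
grip_force: 59.6
[-0.81739918  0.54533236  0.14774244] (array([0., 0., 0.]), np.float64(0.001), 0.001)
```

View pics/d3.png

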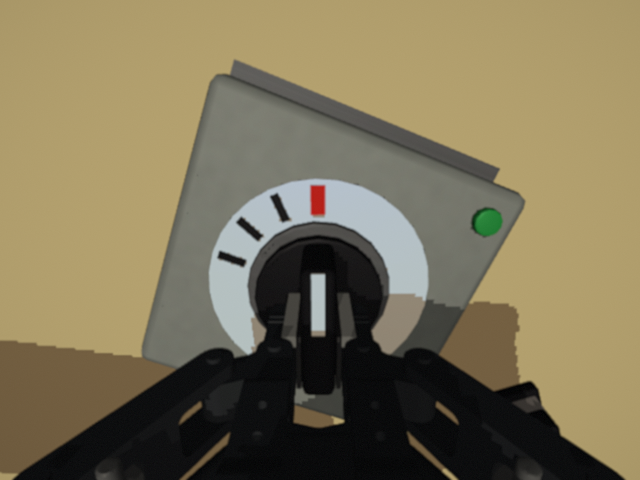

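```bash
python3 -m pendant '{"steps": [[0,0,0,0,0,0],[0,0,0,0,0,0],[0,0,0,0,0,0],[0,0,0,0,0,0]]}'
python3 - <<'E'
from h import *
I=r.snapshot('wrist')
for J in (cv2.imread('pics/d3.png'),I):
    W=(J.min(2)>150)[278:332,306:332]; ys,xs=np.where(W)
    red=(J[...,2]>150)&(J[...,1]<70); yr,xr=np.where(red)
    print('line',(xs.mean()+306).round(2),np.polyfit(ys,xs,1)[0].round(4),'red',xr.mean().round(2))
print(r.job_done())
E
```

```text
time_s: 14.7
position: [550.1, 222.5, 82.1]
eef_rot: [0.0, 0.707, 0.707, -0.001]
ft_force: [-3.2, -5.1, 9.3]
gripper_width: 12.9
grip_force: 59.6
line 317.99 -0.001 red 317.24
line 317.99 -0.001 red 317.24
the job is handed in; nothing more can be done
None
```

The job is handed in at 14.7 s: the blue lever was left centred over the yellow tab to within about 1°, and the gripper is holding the dial at the third (red) click with no sign of slipping.

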